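# Take the battery pack out of its hold-down bay

## Robot

A 7-joint arm with a two-finger parallel gripper is mounted at the origin on the work surface. World frame = base frame: x ahead of the robot, y to its left, z up, the work surface at z = 0. Lengths are in mm, angles in rad, forces in N, time in s.
With the tool pointing down it reaches from about 425 to 925 mm from the base axis. Payload 6.8 kg.
Tool frame: the origin (TCP) lies at the very end of the fingers, on their centre line; the grasp point (between the pads) lies 19 mm behind it; z points along the fingers, y is the line along which they close (so a half turn about z gives the same grasp; the last joint's range is limited). The gripper opens to 88 mm and grips with 3 to 60 N. Pads are 20 mm wide; open, the fingers measure 115 mm over their backs; the gripper's body (75 mm by 178 mm) begins 61 mm behind the grasp point.
Start: joints at [-1.308, 0.477, 0.022, 1.555, -0.011, 1.109, -0.083], TCP at [244.591, 629.144, 222.664] pointing down, gripper open.
Joint ranges: [-2.96, 2.96], [-0.34, 2.1], [-1.41, 1.46], [0.24, 2.44], [-1.37, 4.51], [0.17, 1.92], [-2.96, 2.96]. Speed limits (rad/s): [2.39, 2.39, 3.14, 3.14, 3.14, 3.14, 3.14].

## Interface

Orientations are given as a 3x3 rotation matrix whose columns are the frame's x, y, z axes.
In Python, from station import monitor, viewer, r gives the robot as it stands. The module is installed in compiled form; this text tells all that it offers.
- The arm moves only by the tool drive_tool, never from a script. Its argument "commands" is a list of rows, each an object of numbers: "hand": the gripper's target within -1 to 1 (fully open at 1, half-way at 0, shut at -1); "x", "y", "z": the shift along the tool's x, y, z as a fraction of full scale; "twist": the turn about the tool's z as a fraction of full scale. In form: [{"hand": .., "x": .., "y": .., "z": .., "twist": ..}, ...]. A call has 1 to 5 rows; each row is the pose to reach, as a shift and turn from the pose commanded when the call began, along the tool's axes at that moment; what a row does not reach only later rows make up. Full scale, the value 1, is 0.8 m for a shift and 45 degrees for a turn. A row lasts 1/8 s, in which the tool goes at most 62.5 mm and 10.7 degrees, less where a joint would pass 70% of its speed; a pose out of reach is approached as far as the arm can. A call with a number of a shift or a turn outside -1 to 1 is refused whole. A call with a gripper value outside its range is refused whole. The fingers move at their own pace and stop on an object; "grip_force" is the grip in N (left out, the last holds). Time passes only in rows, so rows that repeat a pose let the fingers close. It gives the time, the measured TCP pose, the force, the opening and the grip force at its end, in the units of the state.
- monitor.get_state(): the state, without advancing time (a new reading comes with each control period).
- viewer.snapshot(name): name is "side" or "top"; returns (picture, depth): 384x512x3 uint8, red, green, blue; 384x512 float32, mm along the optical axis (not along the pixel's ray), 0 where there is no reading.
- viewer.camera_model(name): a dict with "fx", "fy", "cx", "cy" (pixels), "dist" ([k1, k2, p1, p2, k3] as OpenCV has them; the pictures are not rectified), "extrinsics" (4x4, takes a point from camera to world coordinates). Camera axes: x right, y down, z forward; pixel columns grow to the right and rows downward; lengths in mm; the calibration is good to about 2 mm. A picture is of the moment at which its call begins. camera_model takes no time and is no camera call.
- r.finish_job(): hands the job in; it is judged then, once.
The state is a dict: "time": time; "joint_pos": joint angles; "qd": joint speeds; "tau": joint torques, N m; "eef_pos": TCP position; "tcp_rot": TCP orientation; "contact_force": force on the tool from outside, world axes, zero at the start; "torque": the same for the moment, N m; "opening": finger opening in mm; "grip_force": force on a finger pad.
Only numpy, scipy, OpenCV 4.12 (cv2) and the standard library are available. Lean on these libraries where they do the work, as an engineer would, in place of code of your own. Each camera call takes 0.05 s, during which the arm holds its last target. There are 200 camera calls.

## Task

Swing the hold-down bar of the battery bay up until it stands upright, and slide the black battery pack out along its rails onto the plywood service shelf, so that it lies flat and straight, wholly on the shelf and clear of the rails. A small parts drawer has been left on the shelf in the way: stand it upright on the bench top, off the shelf. Finish with the bar swung fully down again over the empty bay, and leave everything else on the bench where it is.

Things in the scene. Friction and masses are not known exactly. Their poses are not given: they have to be found in the camera images.
- bay: Fixed metal battery bay, 100 mm (x, away from the robot) by 150 mm (y, along its rails), open at both y ends. Origin: centre of its underside, on the bench. Floor 14 mm up. Rails along y, 26 mm high, at x = 31.5..44 mm either side; their lips over the pack's flange let it slide only along y. Hinge cheeks 88 mm high at x = 50..70, y = -21..21 mm.
- bar (a joint): Angle of the hold-down bar in rad: 0 = down (level, lying across the pack), 1.57 = standing upright, 1.9 = stop. Stiff hinge: stays at any angle where it is left; takes 2 to 4 N at the grip to move.
- bar_grip (a point): Centre of the bar's rubber grip, a block 40 mm long (along the bar), 28 mm wide (along the bay's y) and 14 mm thick, at the bar's free end, on the robot's side of the bay; 128 mm from the hinge axis. It travels on an arc about bar_hinge, up and away from the robot. It can be pinched across its 28 mm width from above at any bar angle.
- bar_hinge (a point): Hinge axis of the bar, at x = +60, y = 0, 74 mm up in the bay's frame; the axis runs along the bay's y. The steel bar is 24 mm wide and 10 mm thick and reaches 148 mm from the axis with its grip.
- pack_mid (a point): Centre (33 mm up) of the black battery pack: 144 mm long (y), 66 mm high, flange 72 mm wide and 6 mm thick, body 140 by 58 mm. End caps 52 mm long and 14 mm high leave a 36 mm groove across its top, where the bar lies; it cannot slide until the bar is up by about 0.4 rad. 0.5 to 0.9 kg. Its end faces can be pushed above the rails. Axes as the bay's.
- shelf: Fixed plywood service shelf, 120 mm (x) by 190 mm (y) by 12.5 mm thick, no rim, butted against one open end of the bay (either the +y or the -y end), its surface 1.5 mm below the bay's floor. Origin: centre of its underside; axes as the bay's. Its centre lies 171 mm from the bay's centre.
- charger: Fixed grey charger block, 110 mm (x) by 80 mm (y) by 36 mm high, beyond the bay's other end, its centre 171 mm from the bay's centre: 56 mm of free space between it and the bay's end. Origin: centre of its underside; axes as the bay's.
- drawer_mid (a point): Centre (21 mm up) of the small grey open parts drawer, 100 mm long (its x), 56 mm wide (its y), 42 mm high, walls 3 mm, 0.12 kg, standing upright on the shelf. It can be grasped across its width from above.
- meter_mid (a point): Bystander: centre of a black multimeter, 150 mm (x) by 75 mm (y) by 34 mm high, lying on the bench.
- mug: Bystander: white mug, radius 38 mm, 85 mm high, with a handle on its +y side reaching about 70 mm from its axis. Origin: centre of its underside.
- spool_mid (a point): Bystander: centre of a grey spool standing on end, radius 32 mm, 50 mm high.
- driver: Bystander: screwdriver lying on the bench along its x, 170 mm long, under 35 mm thick. Origin: below the middle of the tool, on the bench.
- jar: Bystander: closed jar, radius 30 mm, 75 mm high. Origin: centre of its underside.

How it is judged (in metres and radians):
On the way, in this order (a step that is already met when the one before it is completed fails the run):
1. the hold-down bar is swung up out of the pack's groove (value of joint bar above 1.1 rad), for 0.2 s.
2. the pack lies on the service shelf, clear of the rails, with the bar still up (y of pack_mid in the frame of shelf between -0.026 and 0.026 m and x of pack_mid in the frame of shelf between -0.026 and 0.026 m and angle between pack_mid's own z axis and vertical below 0.08 rad and angle between the y axis of pack_mid and the y axis of shelf, either way round below 0.3 rad and height (world z) of pack_mid below 0.055 m and value of joint bar above 0.5 rad), for 0.2 s.
At the end, for the whole second after the job is handed in: The pack lies flat on the shelf, its centre within 26 mm of the shelf's middle both ways and in line with it within 0.3 rad; the bar is down (below 0.12 rad); the drawer stands upright on the bench top (centre below 26.5 mm, tilt below 0.1 rad) (y of pack_mid in the frame of shelf between -0.026 and 0.026 m and x of pack_mid in the frame of shelf between -0.026 and 0.026 m and angle between pack_mid's own z axis and vertical below 0.08 rad and angle between the y axis of pack_mid and the y axis of shelf, either way round below 0.3 rad and height (world z) of pack_mid below 0.055 m and value of joint bar below 0.12 rad and height (world z) of drawer_mid below 0.0265 m and angle between drawer_mid's own z axis and vertical below 0.1 rad); the robot touches nothing.
It fails at once if a bystander (meter, mug, spool, screwdriver or jar) is moved more than 25 mm (distance of any of meter_mid, mug, spool_mid, driver, jar from where it was at the start of the episode above 0.025 m).
It fails at once if the pack is tipped by more than 0.35 rad (angle between pack_mid's own z axis and vertical above 0.35 rad).
It also fails if it takes over 64 s, if anything falls off the work surface, if the arm or the gripper's body presses on something with over 40 N, if the wrist force passes 120 N, or if a joint passes its speed limit or range.

## Working session

There is one attempt and no reset: what is moved stays moved. The work goes in short steps, Python scripts to look and compute and a tool call to move; the robot and the scene stay as the last step left them, time stands still between calls to the robot, and variables do not carry over. Pictures are saved under pics/ and viewed, at most 10 in all, crops included, and the job is handed in when it is done.

Besides the shell and the picture viewer there is one more tool, called after "Emit:" as name(argument=value, ...), one argument or row to a line, values as JSON. drive_tool: Moves the arm, as the interface text tells. Shift numbers are shares of 0.8 m and turn numbers shares of 45 degrees, none past 1 either way. Its arguments: {"type":"object","properties":{"commands":{"type":"array","items":{"type":"object","properties":{"hand":{"type":"number"},"x":{"type":"number"},"y":{"type":"number"},"z":{"type":"number"},"twist":{"type":"number"}}}},"grip_force":{"type":"number"}},"required":["commands"]}

```bash
mkdir -p pics; cat > h.py <<'E'
import numpy as np,cv2
from station import monitor,viewer,r
def snap(n,f):
    p,d=viewer.snapshot(n); cv2.imwrite('pics/'+f,p[:,:,::-1]); np.savez('pics/'+f+'.npz',p=p,d=d); return p,d
def cloud(n,d):
    m=viewer.camera_model(n);K=np.array([[m['fx'],0,m['cx']],[0,m['fy'],m['cy']],[0,0,1]])
    v,u=np.mgrid[:384,:512]
    q=cv2.undistortPoints(np.stack([u,v],-1).reshape(-1,1,2).astype(np.float64),K,np.array(m['dist'])).reshape(384,512,2)
    c=np.dstack([q,np.ones((384,512))])*d[...,None]
    T=np.array(m['extrinsics']);w=c@T[:3,:3].T+T[:3,3]; w[d==0]=np.nan; return w
def st():
    s=monitor.get_state(); print(s['time'],np.round(s['eef_pos'],1),np.round(s['tcp_rot'],3).tolist(),np.round(s['contact_force'],1),s['opening'],s['grip_force'])
E
python3 - <<'E'
from h import *
st()
a,d=snap('top','t1.png');b,e=snap('side','s1.png')
for n in('top','side'):
    m=viewer.camera_model(n);print(m)
print((d==0).mean(),(e==0).mean())
E
```

```text
0.0 [244.4 628.6 221.7] [[-0.932, 0.362, -0.0], [0.362, 0.932, -0.002], [-0.0, -0.002, -1.0]] [-0.7 -0.1 -0.1] 88.32050007675048 0.0
{'fx': 492.8253617406072, 'fy': 492.8253617406072, 'cx': 260.0019128733641, 'cy': 194.9166221847659, 'dist': array([-0.15370311,  0.        ,  0.        ,  0.        ,  0.        ]), 'extrinsics': array([[ 1.69802020e-02, -9.97932724e-01,  6.19834734e-02,
         5.02531611e+02],
       [-9.99835910e-01, -1.65559264e-02,  7.35220128e-03,
         2.79027975e+00],
       [-6.31080843e-03, -6.20981444e-02, -9.98050096e-01,
         1.01191225e+03],
       [ 0.00000000e+00,  0.00000000e+00,  0.00000000e+00,
         1.00000000e+00]])}
{'fx': 422.67973506312, 'fy': 422.67973506312, 'cx': 258.30875941067495, 'cy': 192.66902633430684, 'dist': array([-0.14612095,  0.        ,  0.        ,  0.        ,  0.        ]), 'extrinsics': array([[ 9.71178940e-01, -1.50053854e-01,  1.85189922e-01,
         4.11738921e+02],
       [-2.37633150e-01, -6.69840129e-01,  7.03451980e-01,
        -5.62199879e+02],
       [ 1.84919604e-02, -7.27185013e-01, -6.86192396e-01,
         6.17469291e+02],
       [ 0.00000000e+00,  0.00000000e+00,  0.00000000e+00,
         1.00000000e+00]])}
0.004007975260416667 0.003962198893229167
```

View pics/t1.png

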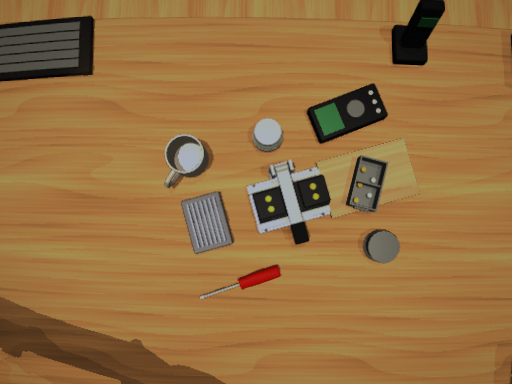

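View pics/s1.png

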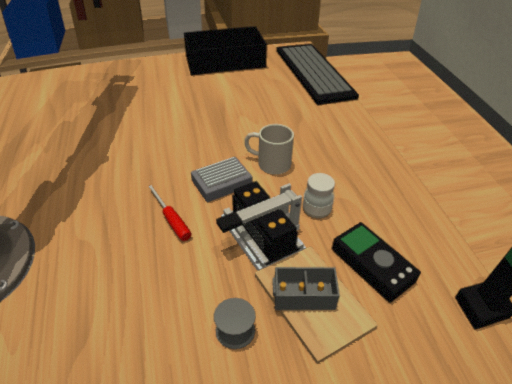

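The top view shows the bay at px (290,200) with the bar hinge at (281,167) and the grip at (300,235). The shelf is to its right (the −y end), with the drawer on it at (367,184). The charger is at (207,222), the spool at (382,246), the meter at (347,113), the jar at (268,134) and the driver at (240,283).

```bash
cat > m1.py <<'E'
from h import *
def rect(pts):
    c,s,a=cv2.minAreaRect(pts.astype(np.float32)); b=cv2.boxPoints((c,s,a)); 
    return np.round(c,1),np.round(s,1),round(a,1)
if __name__=='__main__':
    f=np.load('pics/t1.png.npz');w=cloud('top',f['d'])
    def reg(name,u0,u1,v0,v1,z0,z1):
        q=w[v0:v1,u0:u1].reshape(-1,3);q=q[(q[:,2]>z0)&(q[:,2]<z1)];print(name,len(q),np.round(np.median(q[:,2]),1),*rect(q[:,:2]));return q
    reg('bench',100,150,200,250,-20,20)
    reg('charger',175,240,185,260,28,45)
    reg('shelf',315,425,135,222,7,20)
    reg('drawer',340,395,150,218,32,52)
    reg('pack',245,335,160,240,58,72)
    reg('bar',260,320,150,250,74,84)
    reg('barall',260,320,150,250,73,100)
    reg('spool',355,410,225,270,40,60)
    reg('meter',300,395,80,145,25,45)
    reg('jar',245,290,110,155,60,85)
    reg('driver',195,285,260,305,8,45)
    reg('mug',155,215,130,192,75,95)
    g=w[222:245,290:310].reshape(-1,3);g=g[g[:,2]>60];print('grip',*rect(g[:,:2]),np.median(g[:,2]))
E
python3 m1.py
```

```text
bench 2490 0.2 [499.3 291.3] [102.6 106.7] 1.5
charger 1465 30.6 [508.1 116.2] [108.9  79.6] 16.5
shelf 4455 13.3 [ 607.5 -210.8] [168.7 220.7] 0.8
drawer 296 43.6 [ 587.5 -201.2] [ 55.  101.7] 75.8
pack 396 66.3 [557.4 -49.9] [140.6 130.1] 66.6
bar 2216 80.1 [550.5 -44.7] [112.1 146.4] 74.2
barall 2345 80.3 [551.7 -45. ] [112.1 149.1] 74.2
spool 812 50.3 [ 464.6 -234. ] [61.4 63.9] 70.4
meter 2680 34.7 [ 735.8 -165.5] [ 76.6 152.4] 22.6
jar 573 75.0 [684.1  -2.7] [51.  48.4] 0.4
driver 632 22.9 [384.3  49.4] [ 25.8 168.4] 20.9
mug 319 84.4 [636.3 158.9] [75.  81.8] 17.1
grip [492.8 -64.7] [42.7 27.8] 16.5 81.18609263368802
```

```bash
cat > go.py <<'E'
from h import *
import sys
def go(x,y,z,a):
    s=monitor.get_state();R=np.array(s['tcp_rot']);p=np.array(s['eef_pos'])
    d=R.T@(np.array([x,y,z])-p)/800
    cur=np.degrees(np.arctan2(R[1,1],R[0,1])); t=-(a-cur); t=(t+90)%180-90 if len(sys.argv)>5 else t
    print('from',round(s['time'],2),p.round(1),round(cur,1),'F',np.round(s['contact_force'],1),'open',round(s['opening'],1),'-> x y z twist',np.round(d,4),round(t/45,4),'dist',round(np.linalg.norm(d)*800))
if __name__=='__main__': go(*map(float,sys.argv[1:5]))
E
python3 - <<'E'
from m1 import *
f=np.load('pics/t1.png.npz');w=cloud('top',f['d']);p=f['p']
q=w[150:218,340:395].reshape(-1,3);q=q[(q[:,2]>47)&(q[:,2]<62)];print('drawer',len(q),np.median(q[:,2]),*rect(q[:,:2]))
m=(abs(w[...,2]-12.5)<4);m[:, :318]=0;m[:135]=0;m[225:]=0;m[:,425:]=0
m=cv2.morphologyEx(m.astype(np.uint8),cv2.MORPH_OPEN,np.ones((5,5)))
n,l,s,c=cv2.connectedComponentsWithStats(m);i=1+s[1:,4].argmax();print('shelf',*rect(w[l==i][:,:2]))
q=w[165:235,245:335].reshape(-1,3);q=q[(q[:,2]>74)&(q[:,2]<84)];
e=w[195:200,305:330];print('packcaps',*rect(q[:,:2]))
E
python3 go.py 587 -201 170 75.8
```

```text
drawer 349 53.938033289407144 [ 589.6 -202.3] [ 56.1 100.3] 75.3
shelf [ 619.5 -261.8] [119.5  84.9] 18.7
packcaps [557.8 -50.5] [133.5 126.2] 65.2
from 0.1 [244.4 628.6 221.8] 68.8 F [ 0.  -1.3 -0.2] open 87.7 -> x y z twist [-0.7749 -0.8113  0.0662] -0.1566 dist 899
```

Emit:
drive_tool(
  commands=[
    {"hand": 1,"x": -0.775,"y": -0.811,"z": 0.0,"twist": -0.16},
    {"hand": 1,"x": -0.775,"y": -0.811,"z": 0.0,"twist": -0.16},
    {"hand": 1,"x": -0.775,"y": -0.811,"z": 0.0,"twist": -0.16},
    {"hand": 1,"x": -0.775,"y": -0.811,"z": 0.0,"twist": -0.16},
    {"hand": 1,"x": -0.775,"y": -0.811,"z": 0.0,"twist": -0.16},
  ],
  grip_force=15,
)

```text
time: 0.72
eef_pos: [364.4, 338.1, 222.5]
tcp_rot: [[-0.97, 0.243, -0.0], [0.243, 0.97, -0.0], [0.0, -0.0, -1.0]]
contact_force: [1.2, 0.3, 0.1]
opening: 88.1
grip_force: 0.0
```

```bash
python3 go.py 589 -202 170 75.4
```

```text
from 0.72 [364.4 338.1 222.5] 75.9 F [1.2 0.3 0.1] open 88.1 -> x y z twist [-0.4363 -0.5868  0.0657] 0.0122 dist 587
```

Emit:
drive_tool(
  commands=[
    {"x": -0.345,"y": -0.587,"z": 0.065,"hand": 1},
    {"x": -0.349,"y": -0.587,"z": 0.065,"hand": 1},
    {"x": -0.349,"y": -0.587,"z": 0.065,"hand": 1},
    {"x": -0.349,"y": -0.587,"z": 0.065,"hand": 1},
    {"x": -0.436,"y": -0.587,"z": 0.065,"hand": 1},
  ],
)

```text
invalid input
```

```bash
python3 go.py 589 -202 150 75.4
```

```text
from 0.72 [364.4 338.1 222.5] 75.9 F [1.2 0.3 0.1] open 88.1 -> x y z twist [-0.4363 -0.5868  0.0907] 0.0122 dist 589
```

Emit:
drive_tool(
  commands=[
    {"hand": 1,"x": -0.436,"y": -0.587,"z": 0.065,"twist": 0.01},
    {"hand": 1,"x": -0.436,"y": -0.587,"z": 0.065,"twist": 0.01},
    {"hand": 1,"x": -0.436,"y": -0.587,"z": 0.065,"twist": 0.01},
    {"hand": 1,"x": -0.436,"y": -0.587,"z": 0.065,"twist": 0.01},
    {"hand": 1,"x": -0.436,"y": -0.587,"z": 0.065,"twist": 0.01},
  ],
)

```text
time: 1.35
eef_pos: [483.7, 51.0, 194.9]
tcp_rot: [[-0.968, 0.25, 0.0], [0.25, 0.968, 0.0], [-0.0, 0.0, -1.0]]
contact_force: [1.2, 0.4, -0.2]
opening: 87.4
grip_force: 0.0
```

```bash
python3 go.py 589 -202 150 75.4
```

```text
from 1.35 [483.7  51.  194.9] 75.5 F [ 1.2  0.4 -0.2] open 87.4 -> x y z twist [-0.2065 -0.2734  0.056 ] 0.0027 dist 278
```

Emit:
drive_tool(
  commands=[
    {"hand": 1,"x": -0.2065,"y": -0.2735,"z": 0.056,"twist": 0.0},
    {"hand": 1,"x": -0.2065,"y": -0.2735,"z": 0.056,"twist": 0.0},
    {"hand": 1,"x": -0.2065,"y": -0.2735,"z": 0.056,"twist": 0.0},
    {"hand": 1,"x": -0.2065,"y": -0.2735,"z": 0.056,"twist": 0.0},
    {"hand": 1,"x": -0.2065,"y": -0.2735,"z": 0.056,"twist": 0.0},
  ],
)

```text
time: 1.98
eef_pos: [588.3, -204.5, 149.2]
tcp_rot: [[-0.967, 0.254, -0.001], [0.254, 0.967, -0.002], [0.001, -0.002, -1.0]]
contact_force: [0.6, -0.1, 0.2]
opening: 87.7
grip_force: 0.0
```

```bash
python3 go.py 589 -202 25 75.4
```

```text
from 1.98 [ 588.3 -204.5  149.2] 75.3 F [ 0.6 -0.1  0.2] open 87.7 -> x y z twist [-0.0002  0.0036  0.1552] -0.0028 dist 124
```

Emit:
drive_tool(
  commands=[
    {"hand": 1,"x": 0.0,"y": 0.001,"z": 0.07,"twist": 0.0},
    {"hand": 1,"x": 0.0,"y": 0.001,"z": 0.12,"twist": 0.0},
    {"hand": 1,"x": 0.0,"y": 0.001,"z": 0.155,"twist": 0.0},
    {"hand": 1,"x": 0.0,"y": 0.001,"z": 0.155,"twist": 0.0},
    {"hand": -0.2,"x": 0.0,"y": 0.001,"z": 0.155,"twist": 0.0},
  ],
  grip_force=15,
)

```text
time: 2.6
eef_pos: [589.3, -199.9, 27.1]
tcp_rot: [[-0.968, 0.25, 0.001], [0.25, 0.968, -0.0], [-0.001, -0.0, -1.0]]
contact_force: [-0.4, -1.0, 0.1]
opening: 81.1
grip_force: 0.0
```

Emit:
drive_tool(
  commands=[
    {"hand": -0.2,"x": 0.0,"y": 0.0,"z": 0.0,"twist": 0.0},
    {"hand": -0.2,"x": 0.0,"y": 0.0,"z": 0.0,"twist": 0.0},
    {"hand": -0.2,"x": 0.0,"y": 0.0,"z": 0.0,"twist": 0.0},
    {"hand": -0.2,"x": 0.0,"y": 0.0,"z": 0.0,"twist": 0.0},
  ],
)

```text
time: 3.1
eef_pos: [589.2, -200.0, 27.1]
tcp_rot: [[-0.968, 0.25, 0.001], [0.25, 0.968, -0.0], [-0.001, -0.0, -1.0]]
contact_force: [-1.8, -0.7, 6.0]
opening: 55.7
grip_force: 15.0
```

Emit:
drive_tool(
  commands=[
    {"hand": -0.2,"x": 0.0,"y": 0.0,"z": -0.03,"twist": 0.0},
    {"hand": -0.2,"x": 0.0,"y": 0.0,"z": -0.06,"twist": 0.0},
    {"hand": -0.2,"x": 0.0,"y": 0.0,"z": -0.08,"twist": 0.0},
    {"hand": -0.2,"x": 0.0,"y": 0.0,"z": -0.08,"twist": 0.0},
  ],
)

```text
time: 3.6
eef_pos: [589.4, -199.6, 91.1]
tcp_rot: [[-0.968, 0.25, 0.002], [0.25, 0.968, -0.0], [-0.002, 0.0, -1.0]]
contact_force: [0.2, 0.2, -0.3]
opening: 55.4
grip_force: 15.0
```

```bash
python3 go.py 570 -400 91 75.4
```

```text
from 3.6 [ 589.4 -199.6   91.1] 75.5 F [ 0.2  0.2 -0.3] open 55.4 -> x y z twist [-3.920e-02 -2.486e-01  2.000e-04] 0.0024 dist 201
```

Emit:
drive_tool(
  commands=[
    {"hand": -0.2,"x": -0.01,"y": -0.06,"z": 0.0,"twist": 0.0},
    {"hand": -0.2,"x": -0.02,"y": -0.13,"z": 0.0,"twist": 0.0},
    {"hand": -0.2,"x": -0.03,"y": -0.19,"z": 0.0,"twist": 0.0},
    {"hand": -0.2,"x": -0.039,"y": -0.248,"z": 0.0,"twist": 0.0},
    {"hand": -0.2,"x": -0.039,"y": -0.248,"z": 0.0,"twist": 0.0},
  ],
)

```text
time: 4.22
eef_pos: [566.0, -404.7, 89.0]
tcp_rot: [[-0.966, 0.257, -0.002], [0.257, 0.966, -0.002], [0.002, -0.003, -1.0]]
contact_force: [-0.8, 1.0, -1.0]
opening: 55.9
grip_force: 15.0
```

Emit:
drive_tool(
  commands=[
    {"hand": -0.2,"x": 0.0,"y": 0.0,"z": 0.04,"twist": 0.0},
    {"hand": -0.2,"x": 0.0,"y": 0.0,"z": 0.07,"twist": 0.0},
    {"hand": -0.2,"x": 0.0,"y": 0.0,"z": 0.09,"twist": 0.0},
    {"hand": -0.2,"x": 0.0,"y": 0.0,"z": 0.093,"twist": 0.0},
    {"hand": -0.2,"x": 0.0,"y": 0.0,"z": 0.094,"twist": 0.0},
  ],
)

```text
time: 4.85
eef_pos: [569.6, -399.4, 15.3]
tcp_rot: [[-0.968, 0.25, 0.0], [0.25, 0.968, -0.0], [-0.0, -0.0, -1.0]]
contact_force: [-0.2, 0.5, -1.2]
opening: 55.7
grip_force: 15.0
```

Emit:
drive_tool(
  commands=[
    {"hand": 0.9,"x": 0.0,"y": 0.0,"z": 0.001,"twist": 0.0},
    {"hand": 0.9,"x": 0.0,"y": 0.0,"z": 0.001,"twist": 0.0},
    {"hand": 0.9,"x": 0.0,"y": 0.0,"z": 0.001,"twist": 0.0},
    {"hand": 0.9,"x": 0.0,"y": 0.0,"z": -0.02,"twist": 0.0},
    {"hand": 0.9,"x": 0.0,"y": 0.0,"z": -0.07,"twist": 0.0},
  ],
)

```text
time: 5.48
eef_pos: [568.3, -398.7, 70.8]
tcp_rot: [[-0.968, 0.25, -0.003], [0.25, 0.968, 0.002], [0.003, 0.001, -1.0]]
contact_force: [0.5, 0.1, 1.3]
opening: 83.6
grip_force: 0.0
```

Emit:
drive_tool(
  commands=[
    {"hand": 0.2,"x": 0.0,"y": 0.0,"z": -0.07,"twist": -0.2},
    {"hand": 0.2,"x": 0.0,"y": 0.0,"z": -0.13,"twist": -0.4},
    {"hand": 0.2,"x": 0.0,"y": 0.0,"z": -0.13,"twist": -0.6},
    {"hand": 0.2,"x": 0.0,"y": 0.0,"z": -0.13,"twist": -0.68},
  ],
)

```text
time: 5.98
eef_pos: [569.6, -400.1, 177.6]
tcp_rot: [[-0.96, -0.28, 0.003], [-0.28, 0.96, -0.002], [-0.002, -0.002, -1.0]]
contact_force: [0.3, -0.2, -0.9]
opening: 53.3
grip_force: 0.0
```

```bash
python3 go.py 491.8 -66 150 106.3
```

```text
from 5.97 [ 569.6 -400.1  177.6] 106.3 F [ 0.3 -0.2 -0.9] open 53.3 -> x y z twist [-0.0234  0.4282  0.0336] -0.0009 dist 344
```

Emit:
drive_tool(
  commands=[
    {"hand": 0.2,"x": -0.0234,"y": 0.428,"z": 0.0,"twist": 0.0},
    {"hand": 0.2,"x": -0.0234,"y": 0.428,"z": 0.0,"twist": 0.0},
    {"hand": 0.2,"x": -0.0234,"y": 0.428,"z": 0.0,"twist": 0.0},
    {"hand": 0.2,"x": -0.0234,"y": 0.428,"z": 0.0,"twist": 0.0},
    {"hand": 0.2,"x": -0.0234,"y": 0.428,"z": 0.03,"twist": 0.0},
  ],
)

```text
time: 6.6
eef_pos: [500.2, -95.3, 161.5]
tcp_rot: [[-0.961, -0.277, 0.005], [-0.277, 0.961, -0.0], [-0.004, -0.001, -1.0]]
contact_force: [0.4, -0.1, -0.1]
opening: 52.7
grip_force: 0.0
```

Emit:
drive_tool(
  commands=[
    {"hand": 0.2,"x": 0.0,"y": 0.05,"z": 0.034,"twist": 0.0},
    {"hand": 0.2,"x": 0.0,"y": 0.05,"z": 0.034,"twist": 0.0},
  ],
)

```text
time: 6.85
eef_pos: [486.8, -55.3, 131.7]
tcp_rot: [[-0.959, -0.283, -0.002], [-0.283, 0.959, 0.001], [0.002, 0.002, -1.0]]
contact_force: [-0.9, -0.3, 0.4]
opening: 52.5
grip_force: 0.0
```

```bash
python3 go.py 491.8 -66 57 106.3; python3 - <<'E'
from m1 import *
p,d=snap('top','t2.png');w=cloud('top',d)
q=w.reshape(-1,3);q=q[(abs(q[:,0]-570)<80)&(abs(q[:,1]+400)<80)&(q[:,2]>36)&(q[:,2]<50)];print('drawer',len(q),np.median(q[:,2]),*rect(q[:,:2]))
E
```

```text
from 6.85 [486.8 -55.3 131.7] 106.4 F [-0.9 -0.3  0.4] open 52.5 -> x y z twist [-0.0024 -0.0148  0.0934] 0.0025 dist 76
drawer 372 41.36664515801215 [ 570.5 -400.3] [ 58.3 101.3] 75.5
```

Emit:
drive_tool(
  commands=[
    {"hand": 0.2,"x": -0.0025,"y": -0.0145,"z": 0.0,"twist": 0.0},
    {"hand": 0.2,"x": -0.0025,"y": -0.0145,"z": 0.0,"twist": 0.0},
    {"hand": 0.2,"x": -0.0025,"y": -0.0145,"z": 0.0,"twist": 0.0},
  ],
)

```text
time: 7.28
eef_pos: [494.0, -70.2, 132.5]
tcp_rot: [[-0.961, -0.275, 0.001], [-0.275, 0.961, -0.0], [-0.001, -0.0, -1.0]]
contact_force: [0.4, 0.4, -0.4]
opening: 52.6
grip_force: 0.0
```

```bash
python3 go.py 491.8 -66 57 106.3
```

```text
from 7.28 [494.  -70.2 132.5] 106.0 F [ 0.4  0.4 -0.4] open 52.6 -> x y z twist [0.0013 0.0059 0.0944] -0.0072 dist 76
```

Emit:
drive_tool(
  commands=[
    {"hand": 0.2,"x": 0.001,"y": 0.004,"z": 0.03,"twist": 0.0},
    {"hand": 0.2,"x": 0.001,"y": 0.004,"z": 0.06,"twist": 0.0},
    {"hand": 0.2,"x": 0.001,"y": 0.004,"z": 0.085,"twist": 0.0},
    {"hand": 0.2,"x": 0.001,"y": 0.004,"z": 0.094,"twist": 0.0},
    {"hand": 0.2,"x": 0.001,"y": 0.004,"z": 0.094,"twist": 0.0},
  ],
)

```text
time: 7.9
eef_pos: [491.9, -66.3, 56.9]
tcp_rot: [[-0.961, -0.277, -0.001], [-0.277, 0.961, -0.0], [0.001, 0.0, -1.0]]
contact_force: [-0.6, -0.5, -0.2]
opening: 52.5
grip_force: 0.0
```

Emit:
drive_tool(
  commands=[
    {"hand": -0.6,"x": 0.0,"y": 0.0,"z": 0.0,"twist": 0.0},
    {"hand": -0.6,"x": 0.0,"y": 0.0,"z": 0.0,"twist": 0.0},
    {"hand": -0.6,"x": 0.0,"y": 0.0,"z": 0.0,"twist": 0.0},
    {"hand": -0.6,"x": 0.0,"y": 0.0,"z": 0.0,"twist": 0.0},
    {"hand": -0.6,"x": 0.0,"y": 0.0,"z": 0.0,"twist": 0.0},
  ],
  grip_force=25,
)

```text
time: 8.52
eef_pos: [492.0, -65.3, 57.4]
tcp_rot: [[-0.961, -0.278, 0.0], [-0.278, 0.961, 0.001], [-0.0, 0.001, -1.0]]
contact_force: [-1.7, 4.5, 6.5]
opening: 27.7
grip_force: 25.0
```

```bash
python3 go.py 491.8 -66 57 106.3; python3 - <<'E'
import numpy as np
for t in np.arange(0,1.75,.1): print(round(t,1),'xtool',round(-128*(1-np.cos(t))/800,4),'z',round(-128*np.sin(t)/800,4))
E
```

```text
from 8.53 [492.  -65.3  57.4] 106.2 F [-1.7  4.5  6.5] open 27.7 -> x y z twist [ 0.0006 -0.0008  0.0005] -0.0032 dist 1
0.0 xtool -0.0 z -0.0
0.1 xtool -0.0008 z -0.016
0.2 xtool -0.0032 z -0.0318
0.3 xtool -0.0071 z -0.0473
0.4 xtool -0.0126 z -0.0623
0.5 xtool -0.0196 z -0.0767
0.6 xtool -0.0279 z -0.0903
0.7 xtool -0.0376 z -0.1031
0.8 xtool -0.0485 z -0.1148
0.9 xtool -0.0605 z -0.1253
1.0 xtool -0.0736 z -0.1346
1.1 xtool -0.0874 z -0.1426
1.2 xtool -0.102 z -0.1491
1.3 xtool -0.1172 z -0.1542
1.4 xtool -0.1328 z -0.1577
1.5 xtool -0.1487 z -0.1596
1.6 xtool -0.1647 z -0.1599
1.7 xtool -0.1806 z -0.1587
```

Emit:
drive_tool(
  commands=[
    {"hand": -0.6,"x": -0.001,"y": 0.0,"z": -0.016,"twist": 0.0},
    {"hand": -0.6,"x": -0.003,"y": 0.0,"z": -0.032,"twist": 0.0},
    {"hand": -0.6,"x": -0.0125,"y": 0.0,"z": -0.0625,"twist": 0.0},
    {"hand": -0.6,"x": -0.028,"y": 0.0,"z": -0.09,"twist": 0.0},
    {"hand": -0.6,"x": -0.0485,"y": 0.0,"z": -0.115,"twist": 0.0},
  ],
)

```text
time: 9.15
eef_pos: [527.5, -54.7, 149.4]
tcp_rot: [[-0.961, -0.278, -0.004], [-0.278, 0.961, 0.001], [0.003, 0.002, -1.0]]
contact_force: [2.7, 4.8, -9.4]
opening: 27.6
grip_force: 25.0
```

Emit:
drive_tool(
  commands=[
    {"hand": -0.6,"x": -0.025,"y": 0.0,"z": -0.02,"twist": 0.0},
    {"hand": -0.6,"x": -0.0535,"y": 0.0,"z": -0.034,"twist": 0.0},
    {"hand": -0.6,"x": -0.084,"y": 0.0,"z": -0.043,"twist": 0.0},
    {"hand": -0.6,"x": -0.116,"y": 0.0,"z": -0.045,"twist": 0.0},
    {"hand": -0.6,"x": -0.122,"y": 0.0,"z": -0.045,"twist": 0.0},
  ],
)

```text
time: 9.78
eef_pos: [622.6, -26.6, 186.1]
tcp_rot: [[-0.96, -0.278, -0.002], [-0.278, 0.96, 0.002], [0.002, 0.002, -1.0]]
contact_force: [-7.5, 6.1, 7.5]
opening: 27.3
grip_force: 25.0
```

```bash
python3 go.py 616 -30 184 106.3
```

```text
from 9.78 [622.6 -26.6 186.1] 106.2 F [-7.5  6.1  7.5] open 27.3 -> x y z twist [ 0.0091 -0.0018  0.0026] -0.0032 dist 8
```

Emit:
drive_tool(
  commands=[
    {"hand": 0.2,"x": 0.0,"y": 0.0,"z": 0.0,"twist": 0.0},
    {"hand": 0.2,"x": 0.0,"y": 0.0,"z": 0.0,"twist": 0.0},
    {"hand": 0.2,"x": 0.0,"y": 0.0,"z": 0.0,"twist": 0.0},
    {"hand": 0.2,"x": 0.0,"y": 0.0,"z": -0.04,"twist": 0.0},
    {"hand": 0.2,"x": 0.0,"y": 0.0,"z": -0.08,"twist": 0.0},
  ],
)

```text
time: 10.4
eef_pos: [622.5, -29.0, 249.5]
tcp_rot: [[-0.961, -0.277, -0.001], [-0.277, 0.961, -0.001], [0.001, -0.0, -1.0]]
contact_force: [0.2, -0.9, 1.2]
opening: 52.6
grip_force: 0.0
```

```bash
python3 go.py 527 51 250 106.3
```

```text
from 10.4 [622.5 -29.  249.5] 106.1 F [ 0.2 -0.9  1.2] open 52.6 -> x y z twist [ 0.0871  0.1291 -0.0006] -0.0054 dist 125
```

Emit:
drive_tool(
  commands=[
    {"hand": -1,"x": 0.06,"y": 0.06,"z": 0.0,"twist": -0.003},
    {"hand": -1,"x": 0.087,"y": 0.129,"z": 0.0,"twist": -0.003},
    {"hand": -1,"x": 0.087,"y": 0.129,"z": 0.05,"twist": -0.003},
    {"hand": -1,"x": 0.087,"y": 0.129,"z": 0.12,"twist": -0.003},
    {"hand": -1,"x": 0.087,"y": 0.129,"z": 0.15,"twist": -0.003},
  ],
)

```text
time: 11.02
eef_pos: [525.7, 50.9, 126.6]
tcp_rot: [[-0.96, -0.28, -0.003], [-0.28, 0.96, -0.001], [0.003, -0.0, -1.0]]
contact_force: [-0.1, 0.8, 0.2]
opening: 5.9
grip_force: 0.0
```

Emit:
drive_tool(
  commands=[
    {"hand": -1,"x": 0.0,"y": 0.0,"z": 0.0,"twist": 0.0},
    {"hand": -1,"x": 0.0,"y": 0.0,"z": 0.0,"twist": 0.0},
  ],
)

```text
time: 11.28
eef_pos: [528.4, 51.4, 130.1]
tcp_rot: [[-0.96, -0.279, 0.002], [-0.279, 0.96, 0.0], [-0.002, -0.0, -1.0]]
contact_force: [0.7, -0.1, 0.3]
opening: 0.8
grip_force: 0.0
```

```bash
python3 go.py 527 51 40 106.3; python3 - <<'E'
from h import *
snap('side','s2.png')
E
```

```text
from 11.28 [528.4  51.4 130.1] 106.2 F [ 0.7 -0.1  0.3] open 0.8 -> x y z twist [2.000e-03 1.000e-04 1.127e-01] -0.002 dist 90
```

View pics/s2.png

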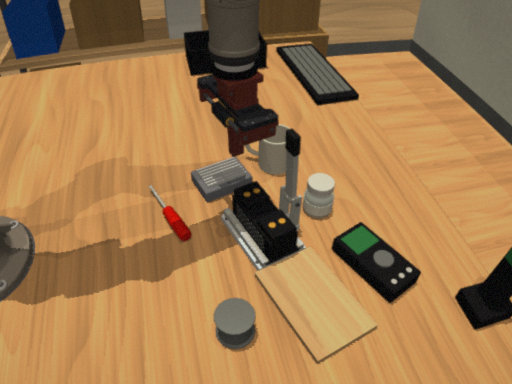

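The bar stands upright at px (292,170) and the shelf at (315,305) is clear. Next I lower into the gap and push.

Emit:
drive_tool(
  commands=[
    {"hand": -1,"x": 0.001,"y": 0.0,"z": 0.06,"twist": 0.0},
    {"hand": -1,"x": 0.001,"y": 0.0,"z": 0.112,"twist": 0.0},
    {"hand": -1,"x": 0.001,"y": 0.0,"z": 0.112,"twist": 0.0},
    {"hand": -1,"x": 0.001,"y": -0.01,"z": 0.112,"twist": 0.0},
    {"hand": -1,"x": 0.001,"y": -0.02,"z": 0.112,"twist": 0.0},
  ],
)

```text
time: 11.95
eef_pos: [533.0, 35.4, 41.4]
tcp_rot: [[-0.96, -0.279, 0.004], [-0.279, 0.96, 0.001], [-0.004, -0.001, -1.0]]
contact_force: [0.3, 0.1, 0.9]
opening: 0.7
grip_force: 0.0
```

Emit:
drive_tool(
  commands=[
    {"hand": -1,"x": 0.0,"y": -0.02,"z": 0.0,"twist": 0.0},
    {"hand": -1,"x": 0.0,"y": -0.04,"z": 0.0,"twist": 0.0},
    {"hand": -1,"x": 0.0,"y": -0.06,"z": 0.0,"twist": 0.0},
    {"hand": -1,"x": 0.0,"y": -0.08,"z": 0.0,"twist": 0.0},
  ],
)

```text
time: 12.45
eef_pos: [550.2, -23.1, 41.0]
tcp_rot: [[-0.959, -0.282, 0.002], [-0.282, 0.959, 0.004], [-0.003, 0.003, -1.0]]
contact_force: [-2.3, 10.3, 8.5]
opening: 0.1
grip_force: 5.8
```

```bash
python3 go.py 580.1 -130 40 106.3
```

```text
from 12.45 [550.2 -23.1  41. ] 106.4 F [-2.3 10.3  8.5] open 0.1 -> x y z twist [ 0.0018 -0.1387  0.0008] 0.0016 dist 111
```

Emit:
drive_tool(
  commands=[
    {"hand": -1,"x": 0.001,"y": -0.025,"z": 0.0,"twist": 0.0},
    {"hand": -1,"x": 0.001,"y": -0.05,"z": 0.0,"twist": 0.0},
    {"hand": -1,"x": 0.001,"y": -0.075,"z": 0.0,"twist": 0.0},
    {"hand": -1,"x": 0.001,"y": -0.1,"z": 0.0,"twist": 0.0},
    {"hand": -1,"x": 0.001,"y": -0.12,"z": 0.0,"twist": 0.0},
  ],
)

```text
time: 13.08
eef_pos: [575.9, -117.1, 40.5]
tcp_rot: [[-0.96, -0.281, 0.001], [-0.281, 0.96, 0.002], [-0.002, 0.002, -1.0]]
contact_force: [-0.5, 4.4, -3.2]
opening: 0.7
grip_force: 1.6
```

Emit:
drive_tool(
  commands=[
    {"hand": -1,"x": 0.0,"y": -0.008,"z": 0.0,"twist": 0.0},
    {"hand": -1,"x": 0.0,"y": -0.008,"z": 0.0,"twist": 0.0},
  ],
)

```text
time: 13.32
eef_pos: [577.3, -124.2, 40.2]
tcp_rot: [[-0.96, -0.279, 0.001], [-0.279, 0.96, 0.001], [-0.001, 0.0, -1.0]]
contact_force: [-1.6, 2.9, 2.7]
opening: 0.5
grip_force: 1.9
```

```bash
cat > pk.py <<'E'
from m1 import *
import sys
p,d=snap('top',sys.argv[1]);w=cloud('top',d)
q=w.reshape(-1,3);dark=p.reshape(-1,3).max(1)<70
k=(abs(q[:,0]-600)<110)&(abs(q[:,1]+200)<110)&(q[:,2]>73)&(q[:,2]<84);q=q[k];print('pack',len(q),np.median(q[:,2]),*rect(q[:,:2]))
c=q[:,:2]-[604.5,-211.7];a=np.radians(16.3);print('in shelf frame x',np.percentile(c@[np.cos(a),np.sin(a)],[1,50,99]),'y',np.percentile(c@[-np.sin(a),np.cos(a)],[1,50,99]))
E
python3 pk.py t3.png; python3 go.py 580.1 -130 40 106.3
```

```text
pack 0 nan [0. 0.] [0. 0.] 0.0
from 13.38 [ 577.4 -124.2   40.1] 106.2 F [-1.4  3.3  3.2] open 0.4 -> x y z twist [-0.0013 -0.0079  0.0001] -0.0017 dist 6
  return _methods._mean(a, axis=axis, dtype=dtype,
  ret = ret.dtype.type(ret / rcount)
Traceback (most recent call last):
  File "pk.py", line 6, in <module>
    c=q[:,:2]-[604.5,-211.7];a=np.radians(16.3);print('in shelf frame x',np.percentile(c@[np.cos(a),np.sin(a)],[1,50,99]),'y',np.percentile(c@[-np.sin(a),np.cos(a)],[1,50,99]))
                                                                         ~~~~~~~~~~~~~^^^^^^^^^^^^^^^^^^^^^^^^^^^^^^^^^^^
IndexError: index -1 is out of bounds for axis 0 with size 0
```

View pics/t3.png

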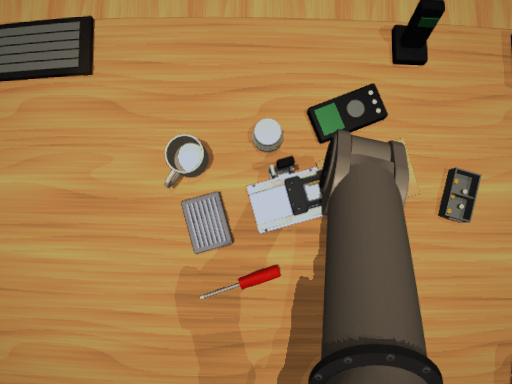

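The arm hides the pack in the top view: the empty bay is at (285,200) and the drawer stands at (460,195). I'll measure from the side view.

```bash
cat > pk.py <<'E'
from m1 import *
import sys
p,d=snap('side',sys.argv[1]);w=cloud('side',d)
q=w.reshape(-1,3);dark=p.reshape(-1,3).max(1)<60
c=q[:,:2]-[604.5,-211.7];a=np.radians(16.3);X=c@[np.cos(a),np.sin(a)];Y=c@[-np.sin(a),np.cos(a)]
k=(abs(X)<50)&(abs(Y)<95)&(q[:,2]>70)&(q[:,2]<84)
print(k.sum(),np.median(q[k,2]),*rect(q[k][:,:2]),'X',np.percentile(X[k],[1,50,99]).round(1),'Y',np.percentile(Y[k],[1,50,99]).round(1))
E
python3 pk.py s3.png
```

```text
1638 78.62568101103722 [ 597.7 -196.1] [ 51.5 155.8] 16.4 X [-27.3  -9.7  21.9] Y [-59.9 -21.7  86.4]
```

View pics/s3.png

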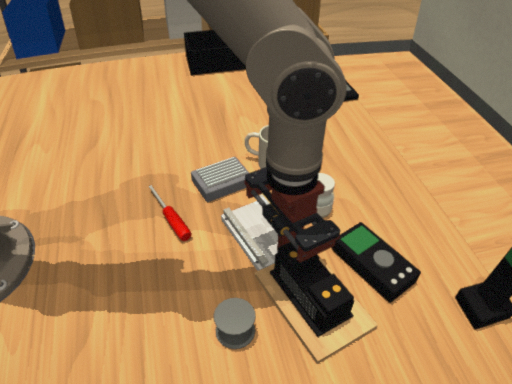

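The pack (px 313,285) lies straight on the shelf, with its far end at Y≈−60 in the shelf frame. That puts its centre about 9 mm short, so I'll push 9 mm more, then back off and raise.

Emit:
drive_tool(
  commands=[
    {"hand": -1,"x": 0.0,"y": -0.006,"z": 0.0,"twist": 0.0},
    {"hand": -1,"x": 0.0,"y": -0.011,"z": 0.0,"twist": 0.0},
    {"hand": -1,"x": 0.0,"y": -0.011,"z": 0.0,"twist": 0.0},
    {"hand": -1,"x": 0.0,"y": 0.02,"z": 0.0,"twist": 0.0},
    {"hand": -1,"x": 0.0,"y": 0.06,"z": 0.0,"twist": 0.0},
  ],
)

```text
time: 14.05
eef_pos: [563.6, -79.4, 39.5]
tcp_rot: [[-0.961, -0.277, 0.001], [-0.277, 0.961, -0.002], [-0.0, -0.002, -1.0]]
contact_force: [0.5, 0.3, 0.0]
opening: 0.4
grip_force: 0.0
```

Emit:
drive_tool(
  commands=[
    {"hand": -1,"x": 0.04,"y": 0.02,"z": -0.03,"twist": 0.0},
    {"hand": -1,"x": 0.08,"y": 0.02,"z": -0.1,"twist": 0.0},
    {"hand": 0.2,"x": 0.08,"y": 0.02,"z": -0.16,"twist": 0.0},
    {"hand": 0.2,"x": 0.08,"y": 0.02,"z": -0.22,"twist": 0.0},
    {"hand": 0.2,"x": 0.08,"y": 0.02,"z": -0.25,"twist": 0.0},
  ],
)

```text
time: 14.68
eef_pos: [498.6, -81.8, 242.3]
tcp_rot: [[-0.96, -0.278, 0.005], [-0.278, 0.961, -0.001], [-0.004, -0.002, -1.0]]
contact_force: [0.3, -0.8, 0.2]
opening: 27.0
grip_force: 0.0
```

```bash
python3 pk.py s4.png; python3 - <<'E'
from h import *
w=cloud('side',np.load('pics/s4.png.npz')['d']).reshape(-1,3)
a=np.radians(16.3);R=np.array([[np.cos(a),np.sin(a)],[-np.sin(a),np.cos(a)]]);l=(w[:,:2]-[556.1,-47.9])@R.T
for z in (110,130,150,170,190,205,215):
    k=(abs(w[:,2]-z)<5)&(l[:,0]>25)&(l[:,0]<90)&(abs(l[:,1])<25);print(z,k.sum(),np.median(l[k],0).round(1))
E
python3 go.py 620 -29 250 106.3
```

```text
1967 78.67805921631009 [ 601.3 -209.1] [ 51.3 140.2] 16.2 X [-27.1  -4.4  22. ] Y [-66.1 -20.   71.2]
110 46 [54.3 -5.5]
130 50 [53.5 -5.1]
150 54 [52.6 -6. ]
170 53 [51.8 -6.6]
190 68 [48.9 -9.5]
205 67 [48.  -9.4]
215 79 [47.5 -6.9]
from 14.72 [499.8 -81.9 244.4] 106.1 F [1.5 0.  2.3] open 31.2 -> x y z twist [-0.1628  0.0217 -0.0059] -0.0033 dist 131
```

View pics/s4.png

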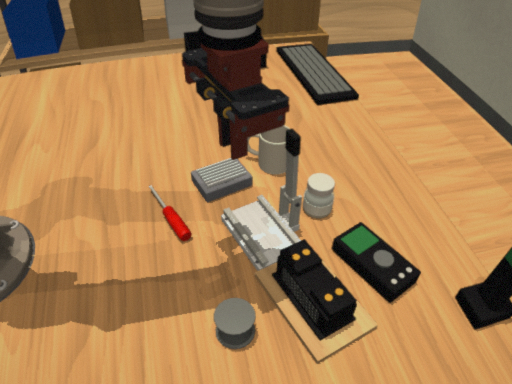

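The pack at (315,287) lies flat on the shelf, about 3 mm off centre and clear of the rails. The bar still stands at (292,170), leaning about 0.04 rad toward the robot. Next I pinch it again.

Emit:
drive_tool(
  commands=[
    {"hand": 0.2,"x": -0.06,"y": 0.022,"z": -0.012,"twist": 0.0},
    {"hand": 0.2,"x": -0.12,"y": 0.022,"z": -0.012,"twist": 0.0},
    {"hand": 0.2,"x": -0.15,"y": 0.022,"z": -0.012,"twist": 0.0},
    {"hand": 0.2,"x": -0.15,"y": 0.022,"z": -0.012,"twist": 0.0},
    {"hand": 0.2,"x": -0.15,"y": 0.022,"z": -0.012,"twist": 0.0},
  ],
)

```text
time: 15.35
eef_pos: [606.9, -31.2, 248.2]
tcp_rot: [[-0.96, -0.278, -0.001], [-0.278, 0.96, -0.001], [0.002, -0.0, -1.0]]
contact_force: [-0.7, -0.9, 1.2]
opening: 52.5
grip_force: 0.0
```

```bash
python3 go.py 608.6 -31.5 184 106.3
```

```text
from 15.35 [606.9 -31.2 248.2] 106.2 F [-0.7 -0.9  1.2] open 52.5 -> x y z twist [-0.0021 -0.001   0.0803] -0.0029 dist 64
```

Emit:
drive_tool(
  commands=[
    {"hand": 0.2,"x": -0.002,"y": 0.0,"z": 0.04,"twist": 0.0},
    {"hand": 0.2,"x": -0.002,"y": 0.0,"z": 0.08,"twist": 0.0},
    {"hand": 0.2,"x": -0.002,"y": 0.0,"z": 0.08,"twist": 0.0},
    {"hand": -0.6,"x": -0.002,"y": 0.0,"z": 0.08,"twist": 0.0},
    {"hand": -0.6,"x": -0.002,"y": 0.0,"z": 0.08,"twist": 0.0},
  ],
  grip_force=25,
)

```text
time: 15.98
eef_pos: [610.3, -29.8, 186.7]
tcp_rot: [[-0.96, -0.279, 0.003], [-0.279, 0.96, 0.0], [-0.003, -0.001, -1.0]]
contact_force: [0.7, 0.8, 0.2]
opening: 36.4
grip_force: 0.0
```

Emit:
drive_tool(
  commands=[
    {"hand": -0.6,"x": 0.0,"y": 0.0,"z": 0.0,"twist": 0.0},
    {"hand": -0.6,"x": 0.0,"y": 0.0,"z": 0.0,"twist": 0.0},
    {"hand": -0.6,"x": 0.0,"y": 0.0,"z": 0.0,"twist": 0.0},
  ],
)

```text
time: 16.35
eef_pos: [610.2, -30.1, 186.2]
tcp_rot: [[-0.96, -0.279, 0.002], [-0.279, 0.96, -0.0], [-0.002, -0.001, -1.0]]
contact_force: [-0.7, -1.5, 6.1]
opening: 27.6
grip_force: 25.0
```

```bash
python3 go.py 491.8 -66 57 106.3;python3 - <<'E'
import numpy as np
for t in (1.3,1.1,.9,.7,.5,.3,.1,0): print(t,'xtool',round(128*(np.cos(t)-np.cos(1.53))/800,4),'z',round(128*(np.sin(1.53)-np.sin(t))/800,4))
E
```

```text
from 16.35 [610.2 -30.1 186.2] 106.2 F [-0.7 -1.5  6.1] open 27.6 -> x y z twist [ 0.1549 -0.0017  0.1612] -0.0017 dist 179
1.3 xtool 0.0363 z 0.0057
1.1 xtool 0.066 z 0.0173
0.9 xtool 0.0929 z 0.0345
0.7 xtool 0.1158 z 0.0568
0.5 xtool 0.1339 z 0.0832
0.3 xtool 0.1463 z 0.1126
0.1 xtool 0.1527 z 0.1439
0 xtool 0.1535 z 0.1599
```

Emit:
drive_tool(
  commands=[
    {"hand": -0.6,"x": 0.0363,"y": 0.0,"z": 0.0057,"twist": 0.0},
    {"hand": -0.6,"x": 0.066,"y": 0.0,"z": 0.0173,"twist": 0.0},
    {"hand": -0.6,"x": 0.093,"y": 0.0,"z": 0.0345,"twist": 0.0},
    {"hand": -0.6,"x": 0.116,"y": 0.0,"z": 0.057,"twist": 0.0},
    {"hand": -0.6,"x": 0.134,"y": 0.0,"z": 0.083,"twist": 0.0},
  ],
)

```text
time: 16.98
eef_pos: [505.7, -61.0, 119.2]
tcp_rot: [[-0.96, -0.279, 0.001], [-0.279, 0.96, -0.001], [-0.0, -0.001, -1.0]]
contact_force: [-1.8, -3.4, 5.4]
opening: 28.0
grip_force: 25.0
```

Emit:
drive_tool(
  commands=[
    {"hand": -0.6,"x": 0.0075,"y": 0.0,"z": 0.015,"twist": 0.0},
    {"hand": -0.6,"x": 0.0125,"y": 0.0,"z": 0.03,"twist": 0.0},
    {"hand": -0.6,"x": 0.0185,"y": 0.0,"z": 0.06,"twist": 0.0},
    {"hand": -0.6,"x": 0.0195,"y": 0.0,"z": 0.078,"twist": 0.0},
    {"hand": -0.6,"x": 0.0195,"y": 0.0,"z": 0.08,"twist": 0.0},
  ],
)

```text
time: 17.6
eef_pos: [488.3, -66.2, 53.2]
tcp_rot: [[-0.961, -0.278, -0.006], [-0.278, 0.961, -0.002], [0.006, -0.0, -1.0]]
contact_force: [-6.8, -7.5, 3.3]
opening: 27.5
grip_force: 25.0
```

```bash
python3 go.py 491.8 -66 57 106.3
```

```text
from 17.6 [488.3 -66.2  53.2] 106.1 F [-6.8 -7.5  3.3] open 27.5 -> x y z twist [-0.0042 -0.001  -0.0048] -0.0035 dist 5
```

Emit:
drive_tool(
  commands=[
    {"hand": -0.6,"x": -0.002,"y": 0.0,"z": 0.0,"twist": 0.0},
    {"hand": 0.2,"x": -0.002,"y": 0.0,"z": 0.0,"twist": 0.0},
    {"hand": 0.2,"x": -0.002,"y": 0.0,"z": 0.0,"twist": 0.0},
    {"hand": 0.2,"x": -0.002,"y": 0.0,"z": -0.02,"twist": 0.0},
    {"hand": 0.2,"x": -0.002,"y": 0.0,"z": -0.08,"twist": 0.0},
  ],
)

```text
time: 18.23
eef_pos: [491.9, -63.0, 118.6]
tcp_rot: [[-0.96, -0.28, -0.004], [-0.28, 0.96, 0.0], [0.004, 0.001, -1.0]]
contact_force: [0.9, 0.2, 0.4]
opening: 52.3
grip_force: 0.0
```

Emit:
drive_tool(
  commands=[
    {"hand": 0.2,"x": 0.0,"y": 0.06,"z": -0.07,"twist": 0.0},
    {"hand": 0.2,"x": 0.0,"y": 0.13,"z": -0.14,"twist": 0.0},
    {"hand": 0.2,"x": 0.0,"y": 0.2,"z": -0.16,"twist": 0.0},
    {"hand": 0.2,"x": 0.0,"y": 0.26,"z": -0.16,"twist": 0.0},
    {"hand": 0.2,"x": 0.0,"y": 0.3,"z": -0.16,"twist": 0.0},
  ],
)

```text
time: 18.85
eef_pos: [425.4, 170.4, 249.1]
tcp_rot: [[-0.959, -0.283, 0.004], [-0.283, 0.959, 0.002], [-0.004, 0.001, -1.0]]
contact_force: [0.0, 0.3, -1.0]
opening: 52.8
grip_force: 0.0
```

```bash
cat > chk.py <<'E'
from m1 import *
import sys
p,d=snap('top',sys.argv[1]);w=cloud('top',d).reshape(-1,3)
a=np.radians(16.3);R=np.array([[np.cos(a),np.sin(a)],[-np.sin(a),np.cos(a)]]);l=(w[:,:2]-[556.1,-47.9])@R.T
for x in (-80,-68,-55,-40,-20,0,20):
    k=(abs(l[:,0]-x)<5)&(abs(l[:,1])<10)&(w[:,2]>40);print(x,k.sum(),np.median(w[k,2]).round(1))
k=(abs(l[:,0])<60)&(abs(l[:,1]+171)<95)&(w[:,2]>70)&(w[:,2]<86);print('pack',k.sum(),*rect(l[k]+[0,171]),np.median(w[k,2]))
k=(abs(w[:,0]-570)<80)&(abs(w[:,1]+400)<80)&(w[:,2]>36)&(w[:,2]<50);print('drawer',*rect(w[k][:,:2]),np.median(w[k,2]))
st()
E
python3 chk.py t5.png
```

```text
-80 57 93.1
-68 58 92.5
-55 56 91.1
-40 56 88.3
-20 57 86.1
0 56 84.4
20 55 83.0
pack 1408 [-2.2  3.9] [ 50.8 140.4] 0.3 78.78564107185593
drawer [ 570.6 -400.2] [ 58.8 101.3] 75.3 41.28646473401807
18.9 [423.9 174.5 248.8] [[-0.958, -0.287, 0.003], [-0.287, 0.958, 0.004], [-0.004, 0.003, -1.0]] [-0.4  3.4 -0.2] 52.56125672887615 0.0
```

View pics/t5.png

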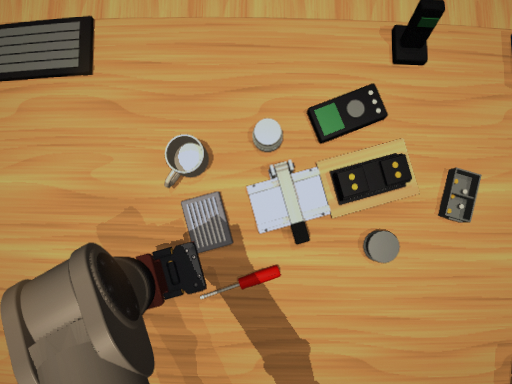

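The pack at (370,178) is in place. The bar grip at (300,233) is still about 11 mm high (≈0.09 rad), so I'll press it down with closed fingers.

```bash
python3 go.py 492.5 -65 130 106.3
```

```text
from 18.9 [423.9 174.5 248.8] 106.7 F [-0.4  3.4 -0.2] open 52.6 -> x y z twist [ 0.0045 -0.3118  0.1475] 0.009 dist 276
```

Emit:
drive_tool(
  commands=[
    {"hand": -1,"x": 0.004,"y": -0.09,"z": 0.0,"twist": 0.0},
    {"hand": -1,"x": 0.004,"y": -0.16,"z": 0.03,"twist": 0.0},
    {"hand": -1,"x": 0.004,"y": -0.23,"z": 0.08,"twist": 0.0},
    {"hand": -1,"x": 0.004,"y": -0.31,"z": 0.13,"twist": 0.0},
    {"hand": -1,"x": 0.004,"y": -0.31,"z": 0.148,"twist": 0.0},
  ],
)

```text
time: 19.52
eef_pos: [492.9, -75.4, 128.3]
tcp_rot: [[-0.961, -0.276, 0.002], [-0.276, 0.961, -0.001], [-0.001, -0.001, -1.0]]
contact_force: [0.3, -0.1, -0.2]
opening: 6.3
grip_force: 0.0
```

Emit:
drive_tool(
  commands=[
    {"hand": -1,"x": 0.0,"y": 0.0,"z": 0.0,"twist": 0.0},
    {"hand": -1,"x": 0.0,"y": 0.0,"z": 0.0,"twist": 0.0},
    {"hand": -1,"x": 0.0,"y": 0.0,"z": 0.0,"twist": 0.0},
  ],
)

```text
time: 19.9
eef_pos: [493.1, -70.7, 129.6]
tcp_rot: [[-0.96, -0.282, 0.002], [-0.282, 0.96, 0.001], [-0.002, -0.0, -1.0]]
contact_force: [-0.1, 0.1, -0.2]
opening: 0.6
grip_force: 0.0
```

```bash
python3 go.py 492.5 -65 82 106.3
```

```text
from 19.9 [493.1 -70.7 129.6] 106.4 F [-0.1  0.1 -0.2] open 0.6 -> x y z twist [-0.0012  0.007   0.0595] 0.0014 dist 48
```

Emit:
drive_tool(
  commands=[
    {"hand": -1,"x": 0.0,"y": 0.006,"z": 0.025,"twist": 0.0},
    {"hand": -1,"x": 0.0,"y": 0.006,"z": 0.042,"twist": 0.0},
    {"hand": -1,"x": 0.0,"y": 0.006,"z": 0.05,"twist": 0.0},
    {"hand": -1,"x": 0.0,"y": 0.006,"z": 0.055,"twist": 0.0},
    {"hand": -1,"x": 0.0,"y": 0.006,"z": 0.06,"twist": 0.0},
  ],
)

```text
time: 20.52
eef_pos: [491.2, -67.5, 80.7]
tcp_rot: [[-0.96, -0.279, 0.0], [-0.279, 0.96, 0.0], [-0.0, 0.0, -1.0]]
contact_force: [-9.9, 0.8, 36.2]
opening: 0.6
grip_force: 18.5
```

Emit:
drive_tool(
  commands=[
    {"hand": -1,"x": 0.0,"y": 0.0,"z": 0.0015,"twist": 0.0},
    {"hand": -1,"x": 0.0,"y": 0.0,"z": 0.0015,"twist": 0.0},
    {"hand": -1,"x": 0.0,"y": 0.0,"z": 0.0015,"twist": 0.0},
  ],
)

```text
time: 20.9
eef_pos: [491.1, -67.5, 80.9]
tcp_rot: [[-0.96, -0.279, 0.0], [-0.279, 0.96, 0.001], [-0.001, 0.0, -1.0]]
contact_force: [-8.8, 2.0, 23.3]
opening: 0.5
grip_force: 11.6
```

At the stop, so I back off.

Emit:
drive_tool(
  commands=[
    {"hand": -1,"x": 0.0,"y": 0.0,"z": -0.03,"twist": 0.0},
    {"hand": -1,"x": 0.0,"y": 0.0,"z": -0.1,"twist": 0.0},
    {"hand": -1,"x": 0.0,"y": 0.08,"z": -0.16,"twist": 0.0},
    {"hand": -1,"x": 0.0,"y": 0.16,"z": -0.2,"twist": 0.0},
    {"hand": -1,"x": 0.0,"y": 0.23,"z": -0.2,"twist": 0.0},
  ],
)

```text
time: 21.52
eef_pos: [445.2, 93.8, 238.6]
tcp_rot: [[-0.961, -0.278, 0.005], [-0.278, 0.961, 0.001], [-0.005, 0.0, -1.0]]
contact_force: [1.4, -0.0, -0.3]
opening: 0.4
grip_force: 0.0
```

Emit:
drive_tool(
  commands=[
    {"hand": -1,"x": 0.0,"y": 0.06,"z": 0.0,"twist": 0.0},
    {"hand": -1,"x": 0.0,"y": 0.06,"z": 0.0,"twist": 0.0},
    {"hand": -1,"x": 0.0,"y": 0.06,"z": 0.0,"twist": 0.0},
    {"hand": -1,"x": 0.0,"y": 0.06,"z": 0.0,"twist": 0.0},
  ],
)

```text
time: 22.02
eef_pos: [431.4, 137.1, 236.1]
tcp_rot: [[-0.961, -0.277, -0.0], [-0.277, 0.961, -0.0], [0.0, -0.0, -1.0]]
contact_force: [0.0, 0.2, -0.1]
opening: 0.6
grip_force: 0.0
```

```bash
python3 chk.py t6.png
```

```text
-80 56 81.4
-68 57 81.6
-55 56 80.8
-40 52 79.3
-20 56 79.3
0 56 80.4
20 56 79.2
pack 1412 [-2.3  4. ] [ 51.  140.6] 0.5 78.8625286150646
drawer [ 570.4 -400.4] [ 59.4 101.6] 75.9 41.45352980180974
22.075 [431.3 137.2 236.1] [[-0.961, -0.277, -0.0], [-0.277, 0.961, -0.0], [0.0, -0.0, -1.0]] [ 0.4  0.3 -0.9] 0.7357320953470844 0.0
```

The bar is level, and the pack and drawer are in place.

```bash
python3 -c "
from h import *
print(r.finish_job())"
```

```text
the job is handed in; nothing more can be done
None
```

The job is handed in at about 22 s of the 64 s; no verdict came back. By the last camera check the bar is level over the empty bay, the pack lies flat on the shelf within about 4 mm of its middle, the drawer stands upright on the bench, and the arm is clear; I did not re-measure the bystanders, but none looked moved in the pictures.

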